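Read the kiln's temperature through the lid port

TASK

See whether the little test kiln on the bench has cooled: slide the port shutter on its lid fully open, take the stem thermometer out of the wooden tool rack by its handle, and lower its stem upright through the middle of the port until the black ring on the stem is level with the lid. The thermometer must not touch the kiln or the shutter anywhere, and the other tools in the rack, the cones on the lid and the bowl and fish by the rack stay where they are. Hold it still there, centred in the port, for a good four seconds so the reading settles, and finish while still holding it there: do not let go or pull it out.

Things in the scene. Friction and masses are not known exactly. Their poses are not given: they have to be found in the camera images.
- kiln: Fixed square test kiln, 250 x 250 x 180 mm high, on either side of the bench, turned up to 17 degrees: steel jacket, latched brick lid. On its -x side a control box (to 176 mm from the middle, 128 high) and lid handle (to 153 mm, 165 high). Shutter rails on the lid: x = -41 to 41, y = -41 to 105 mm, 8 mm high. Origin: middle of the underside; z up.
- kiln_port (a point): Centre of the port's mouth, in the middle of the lid, level with the lid's flat top (180 mm above the table). Axes parallel to the kiln's, z up along the bore. The port is a plain vertical round hole 22 mm across through the 40 mm thick lid; the chamber below is 99 mm deep and empty. The shutter covers it at the start.
- shutter (a joint): Slide of the port shutter in m: 0 = shut (centred over the port), 0.06 = fully open at its stop. It moves towards the kiln's +y. The port is fully uncovered from 0.043 on. It starts between 0 and 0.012, needs 2 to 4 N to slide and stays where it is left.
- shutter_knob (a point): Middle of the top of the shutter's white porcelain knob, 42 mm above the lid. The knob is round, 20 mm across from 19 to 39 mm above the lid, on a 14 mm neck. It stands on a flat steel plate 60 x 64 mm whose top is 5 mm above the lid, 22 mm to the +y side of the plate's middle. Axes parallel to the kiln's.
- thermometer: Stem thermometer, 0.11 to 0.18 kg, upright in one of the rack's holes. Origin: on the stem's axis at the underside of its round collar (32 mm across, 6 high), which rests on the rack's top; z up. Above it a grey flat-sided handle, 24 mm thick (its x), 36 wide (its y), z = 6 to 70 mm, display on top. Below it a straight 8 mm stem, 100 mm long. May be turned in its hole.
- stem_mark (a point): The black ring on the stem: on the stem's axis, 25 mm below the thermometer's origin and 75 mm above the tip.
- stem_tip (a point): Lower tip of the stem, on its axis, 100 mm below the thermometer's origin.
- rack: Fixed wooden tool rack: top board 70 mm (its x) x 210 mm (its y), 18 mm thick, top face 130 mm above the table, on two end cheeks and a foot board. Three 14 mm holes at y = -70, 0 and 70 mm hold the thermometer, a trimming tool and a brush, in any order. Origin: middle of the underside, z up.
- trimming_tool: Clay trimming tool standing in the rack, wooden handle down, wire loop 32 mm wide up to 78 mm above the rack's top. Origin on its axis at the level of the rack's top. Leave alone.
- glaze_brush: Brush standing in the rack, handle down, bristles up to 78 mm above the rack's top. Origin on its axis at the level of the rack's top. Leave alone.
- cone_pack: Three little cones in a strip of clay, 20 x 62 mm and 52 mm high, lying on the kiln's lid near its edge on the -y side. Origin: middle of the underside. Leave alone.
- glaze_bowl: White bowl, 90 mm across and 35 mm high, on the table on the rack's +x side. Origin: middle of the underside. Leave alone.
- fish_plaque: Flat unglazed fish, 68 x 105 mm and 9 mm thick, on the table on the rack's -x side. Origin: middle of the underside. Leave alone.
Things that resemble listed ones, but are neither listed nor needed, are in the scene too. There is more than one size of the thermometer; the job needs the smallest.

How it is judged:
By the outcome, as a careful person would: the job done as asked, in the order asked, and still so for the second after the job is handed in, while the arm keeps its last pose, push and grip.
It also fails if it takes over 67 s, if anything falls off the work surface, if the arm or the gripper's body presses on something with over 40 N, if the wrist force passes 120 N, or if a joint passes its speed limit or range.

ROBOT

A 6-joint arm with a two-finger parallel gripper is mounted at the origin on the work surface. World frame = base frame: x ahead of the robot, y to its left, z up, the work surface at z = 0. Lengths are in mm, angles in rad, forces in N, time in s.
With the tool pointing down it reaches from about 275 to 750 mm from the base axis. Payload 10.2 kg.
Tool frame: the origin (TCP) lies midway between the tips of the shut fingers; the grasp point (between the pads) lies 19 mm behind it (robot.grip_depth is the distance from the TCP to the grasp point, in mm); z points along the fingers, y is the line along which they close (so a half turn about z gives the same grasp; the last joint's range is limited). The gripper opens to 85 mm and grips with 20 to 120 N. Pads are 22 mm wide; open, the fingers measure 114 mm over their backs; the gripper's body (76 mm by 85 mm) begins 54 mm behind the grasp point. The pads swing forward as they close: fully open they stand 13 mm farther back than shut.
Start: joints at [1.008, 0.313, 1.498, -0, 1.331, -0.223], TCP at [174.995, 494.983, 231.294] pointing down, gripper open.
Joint ranges: [-2.94, 2.94], [-0.97, 2.17], [0.19, 2.56], [-1.23, 4.37], [0.02, 3.11], [-2.88, 2.88]. Speed limits (rad/s): [2.39, 2.39, 3.01, 3.14, 3.14, 3.14].

INTERFACE

Orientations are given as a unit quaternion [w, x, y, z].
In Python, from rig import robot gives the robot as it stands. The module is installed in compiled form; this text tells all that it offers.
- The arm moves only by the tool servo_tool, never from a script. Its arguments are lists of equal length, an entry for each row: "delta_pos": the shift along the tool's x, y, z scaled (see below), a list of three; "rot": the turn, a rotation vector about the tool's x, y, z scaled (see below), a list of three; "hand": the opening, from 0 (shut) to 1 (fully open). A call has 1 to 5 rows; each row shifts and turns the commanded pose from where the row before left it, along the tool's axes as they then stand; what a row does not reach is not made up. The controller multiplies each number of a shift by 0.25 m and each number of a turn by 180 degrees. A row lasts 1/12 s, in which the tool goes at most 41.7 mm and 7.16 degrees, less where a joint would pass 70% of its speed; a pose out of reach is approached as far as the arm can. A call with a number of a shift or a turn outside -1 to 1 is refused whole. A call with a gripper value outside its range is refused whole. The fingers move at their own pace and stop on an object; "squeeze" is the grip in N (left out, the last holds). Time passes only in rows, so rows that do not move let the fingers close. It gives the time, the measured TCP pose, the force, the opening and the grip force at its end, in the units of the state.
- robot.get_state(): the state, without advancing time (a new reading comes with each control period).
- robot.capture(name): name is "scene" or "side" or "wrist"; returns the picture (384x512x3 uint8, red, green, blue); there is no depth.
- robot.calibration(name): a dict with "vfov" (degrees; the focal length in pixels is half the picture's height over the tangent of half this angle, whatever the lens; pixels are square), "cx", "cy" (the principal point, pixels), "T" (4x4, takes a point from camera to world coordinates); the wrist camera has in their place "mount" (4x4, takes a point from camera to tool coordinates, whose origin is the TCP and whose axes are the flange's). Camera axes: x right, y down, z forward; pixel columns grow to the right and rows downward; lengths in mm; the calibration is good to about 2 mm. A picture is of the moment at which its call begins: read the wrist's pose just before it. calibration takes no time and is no camera call.
- robot.job_done(): hands the job in; it is judged then, once.
The state is a dict: "clock": time; "qpos": joint angles; "qvel": joint speeds; "joint_efforts": joint torques, N m; "tool_pos": TCP position; "orientation": TCP orientation; "wrist_force": force on the tool from outside, world axes, zero at the start; "wrist_torque": the same for the moment, N m; "width": finger opening in mm; "gripper_force": force on a finger pad.
Only numpy, scipy, OpenCV 4.12 (cv2) and the standard library are available. Lean on these libraries where they do the work, as an engineer would, in place of code of your own. Each camera call takes 0.05 s, during which the arm holds its last target. There are 200 camera calls.

## Working session

There is one attempt and no reset: what is moved stays moved. The work goes in short steps, Python scripts to look and compute and a tool call to move; the robot and the scene stay as the last step left them, time stands still between calls to the robot, and variables do not carry over. Pictures are saved under pics/ and viewed, at most 10 in all, crops included, and the job is handed in when it is done.

Besides the shell and the picture viewer there is one more tool, called as name(argument=value, ...), one argument or row to a line, values as JSON. servo_tool: Moves the arm, as the interface text tells. Its arguments: {"type":"object","properties":{"delta_pos":{"type":"array","items":{"type":"array","items":{"type":"number"}}},"rot":{"type":"array","items":{"type":"array","items":{"type":"number"}}},"hand":{"type":"array","items":{"type":"number"}},"squeeze":{"type":"number"}},"required":["delta_pos","rot","hand"]}

```bash
mkdir -p pics; ls
python3 - <<'E'
from rig import robot
import cv2,numpy as np
a=robot.capture("scene");b=robot.capture("side")
cv2.imwrite("pics/scene.png",a[:,:,::-1]);cv2.imwrite("pics/side.png",b[:,:,::-1])
s=robot.get_state();print(s)
w=robot.capture("wrist");cv2.imwrite("pics/wrist.png",w[:,:,::-1])
for n in("scene","side","wrist"):print(n,robot.calibration(n))
cv2.imwrite("pics/v1.png",cv2.resize(np.vstack([np.hstack([a,b])]),(800,300))[:,:,::-1])
E
```

```text
pics
{'clock': 0.1, 'qpos': array([ 1.00761721e+00,  3.13405640e-01,  1.49836344e+00, -8.19519189e-08,
        1.33097353e+00, -2.23400404e-01]), 'qvel': array([-0.00026611,  0.00032863, -0.00171671, -0.00072061, -0.00268212,
        0.00139419]), 'joint_efforts': array([ 3.67447617e-03, -4.12897503e+01, -2.60140729e+01, -1.00975712e-04,
        3.02623332e-03, -3.13632256e-05]), 'tool_pos': array([174.86036085, 494.7867427 , 230.78548792]), 'orientation': array([-2.20311468e-04,  1.69073263e-01,  9.85603318e-01, -5.31095441e-04]), 'wrist_force': array([-0.27148719,  0.02048421, -0.31566499]), 'wrist_torque': array([-0.00702285,  0.06500995,  0.00804289]), 'gripper_force': 0.0, 'width': 85.45968498278279}
scene {'vfov': 44.34810505190396, 'cx': 245.5782309838557, 'cy': 199.40002456637419, 'T': array([[-7.95547675e-01,  3.67750576e-01, -4.81521973e-01,
         1.02620528e+03],
       [ 6.05853246e-01,  4.91705311e-01, -6.25434034e-01,
         6.39044011e+02],
       [ 6.76318477e-03, -7.89294242e-01, -6.13977897e-01,
         7.47504220e+02],
       [ 0.00000000e+00,  0.00000000e+00
[... 212 characters left out ...]
85e+02],
       [-2.27110201e-01,  6.01589763e-01, -7.65839875e-01,
         6.76909503e+02],
       [-2.00086197e-02, -7.89105354e-01, -6.13931915e-01,
         6.38326437e+02],
       [ 0.00000000e+00,  0.00000000e+00,  0.00000000e+00,
         1.00000000e+00]])}
wrist {'vfov': 61.17957140712026, 'cx': 251.8168425153624, 'cy': 186.6253975564278, 'mount': array([[ 1.73740194e-03, -9.57185934e-01, -2.89468598e-01,
         7.37960777e+01],
       [ 9.99998456e-01,  1.73979925e-03,  2.49035279e-04,
        -9.99439238e-01],
       [ 2.65244182e-04, -2.89468584e-01,  9.57187478e-01,
        -1.43384993e+02],
       [ 0.00000000e+00,  0.00000000e+00,  0.00000000e+00,
         1.00000000e+00]])}
```

View pics/scene.png

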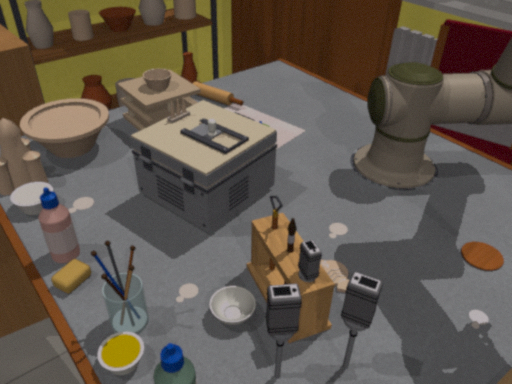

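View pics/side.png

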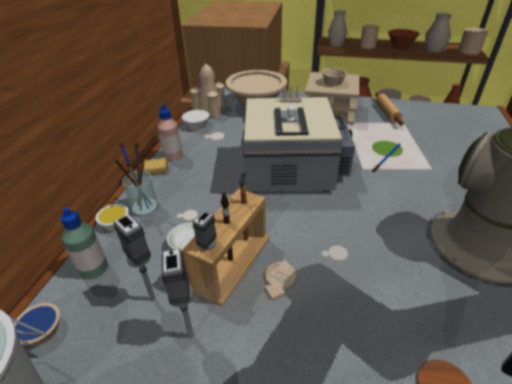

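View pics/wrist.png

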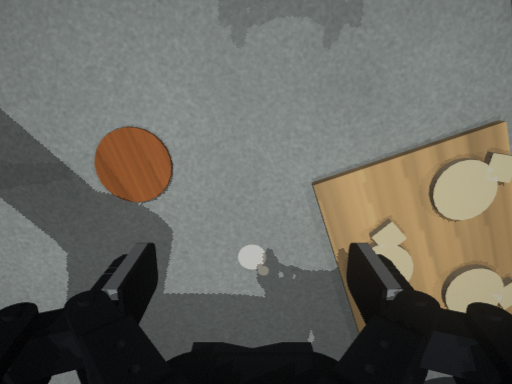

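The scene view shows the kiln at about (205,155) with its white knob near (208,128). The rack, at about (290,270), holds the loop tool (275,215), the brush (291,235) and a thermometer (310,260).

There are three thermometer candidates, given as scene/side pixels:
- (310,260)/(203,230): in the rack
- (283,310)/(173,277): in the foreground, bigger
- (360,300)/(130,240): in the foreground, bigger

The one in the rack fits, since it is the smallest and stands in a rack hole. I'll confirm it in one enlarged composite.

```bash
cat > h.py <<'E'
import numpy as np,cv2
from rig import robot
from scipy.spatial.transform import Rotation as R
def quat(q): return R.from_quat([q[1],q[2],q[3],q[0]])
def cam(n,st=None):
    c=robot.calibration(n); f=192/np.tan(np.radians(c["vfov"]/2))
    if n=="wrist":
        T=np.eye(4);T[:3,:3]=quat(st["orientation"]).as_matrix();T[:3,3]=st["tool_pos"];T=T@c["mount"]
    else: T=c["T"]
    return f,c["cx"],c["cy"],np.array(T)
def ray(C,uv):
    f,cx,cy,T=C; d=T[:3,:3]@np.array([(uv[0]-cx)/f,(uv[1]-cy)/f,1]); return T[:3,3],d/np.linalg.norm(d)
def onz(C,uv,z):
    o,d=ray(C,uv); return o+d*(z-o[2])/d[2]
def tri(*rs):
    A=np.zeros((3,3));b=np.zeros(3)
    for o,d in rs:
        P=np.eye(3)-np.outer(d,d);A+=P;b+=P@o
    x=np.linalg.solve(A,b); return x,max(np.linalg.norm((np.eye(3)-np.outer(d,d))@(x-o)) for o,d in rs)
def proj(C,p):
    f,cx,cy,T=C; q=T[:3,:3].T@(np.array(p)-T[:3,3]); return np.array([cx+f*q[0]/q[2],cy+f*q[1]/q[2]])
E
python3 - <<'E'
import cv2,numpy as np
a=cv2.imread("pics/scene.png");b=cv2.imread("pics/side.png")
def c(i,x,y,w=133,h=100):return cv2.resize(i[y:y+h,x:x+w],(400,300),interpolation=cv2.INTER_CUBIC)
cv2.imwrite("pics/z1.png",np.vstack([np.hstack([c(a,140,90),c(b,230,80)]),np.hstack([c(a,240,190),c(b,160,170)])]))
E
```

```text
(no output)
```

View pics/z1.png

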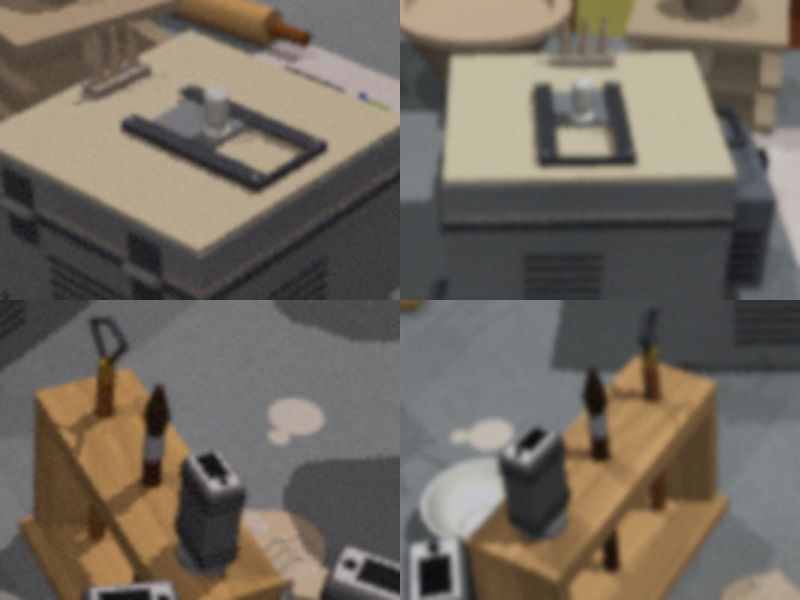

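The crops confirm it: the thermometer in the rack has the small flat-sided handle with a display. The knob top is at scene (211.8,120.7) / side (291.2,107.7) and the thermometer's top at scene (310.8,246) / side (204.2,217.7).

Run:
```python
from h import *
np.set_printoptions(precision=1,suppress=True)
S=cam("scene");D=cam("side")
print("knob",tri(ray(S,(211.8,120.7)),ray(D,(291.2,107.7))))
print("thtop",tri(ray(S,(310.8,246)),ray(D,(204.2,217.7))))
print("near corner", tri(ray(S,(206.5,173.3)),ray(D,(244.3,140.7))))
k=[onz(D,p,180)[:2] for p in [(244.3,140.7),(340.7,139.7),(327.4,96.7),(245.6,98.3)]]
print("lid",*k,np.mean(k,0),[np.degrees(np.arctan2(*(k[j]-k[i])[::-1])) for i,j in((0,1),(3,2),(3,0),(2,1))])
r=[onz(S,p,130)[:2] for p in [(252,221),(283.2,213.3),(334.8,282.7)]]
q=[onz(D,p,130)[:2] for p in [(265,197.3),(183.3,250),(213.2,263.3)]]
print("rackS",*r,"rackD",*q)
```

```text
knob (array([ 493.6, -184.1,  218.2]), np.float64(0.3002423635474615))
thtop (array([585. , 247.4, 198.3]), np.float64(0.0876501888573518))
near corner (array([592. , -60.9, 178.1]), np.float64(0.8689003015879793))
lid [590.9 -56.1] [ 355.9 -107.7] [ 407.2 -357. ] [ 651.3 -299.6] [ 501.3 -205.1] [np.float64(-167.631654916934), np.float64(-166.7616683374), np.float64(103.91982408507536), np.float64(101.6335651168413)]
rackS [574.5  74.2] [508.1  93.5] [560.6 291.2] rackD [506.6  90.3] [625.8 273.3] [559.8 291.6]
```

servo_tool(
  delta_pos=[
    [0,0,-0.045],
    [0,0,-0.045],
    [0,0,-0.045],
    [0,0,-0.045],
    [0,0,-0.045],
  ],
  rot=[
    [0,0,0.036],
    [0,0,0.036],
    [0,0,0.036],
    [0,0,0.036],
    [0,0,0.036],
  ],
  hand=[0.6,0.6,0.6,0.6,0.6],
  squeeze=25,
)

```text
clock: 0.57
tool_pos: [174.9, 494.9, 287.9]
orientation: [-0.0, 0.44, 0.898, -0.0]
wrist_force: [-0.3, -0.5, 1.0]
width: 51.1
gripper_force: 0.0
```

servo_tool(
  delta_pos=[
    [0,0,-0.045],
    [0,0,-0.045],
    [0,0,-0.045],
    [0,0,-0.045],
    [0,0,0],
  ],
  rot=[
    [0,0,0.036],
    [0,0,0.036],
    [0,0,0.036],
    [0,0,0.036],
    [0,0,0],
  ],
  hand=[0.6,0.6,0.6,0.6,0.6],
)

```text
clock: 0.98
tool_pos: [175.2, 495.4, 334.3]
orientation: [-0.0, 0.629, 0.777, 0.002]
wrist_force: [-0.2, -0.1, 0.1]
width: 50.9
gripper_force: 0.0
```

servo_tool(
  delta_pos=[
    [-0.146,0.0335,0],
    [-0.146,0.0335,0],
    [-0.146,0.0335,0],
    [-0.146,0.0335,0],
    [-0.146,0.0335,0],
  ],
  rot=[
    [0,0,0],
    [0,0,0],
    [0,0,0],
    [0,0,0],
    [0,0,0],
  ],
  hand=[0.6,0.6,0.6,0.6,0.6],
)

```text
clock: 1.4
tool_pos: [254.5, 323.8, 331.7]
orientation: [-0.0, 0.626, 0.78, -0.0]
wrist_force: [0.7, -0.5, 0.3]
width: 51.0
gripper_force: 0.0
```

servo_tool(
  delta_pos=[
    [-0.146,0.0335,0],
    [-0.146,0.0335,0],
    [-0.146,0.0335,0],
    [-0.146,0.0335,0],
    [-0.146,0.0335,0],
  ],
  rot=[
    [0,0,0],
    [0,0,0],
    [0,0,0],
    [0,0,0],
    [0,0,0],
  ],
  hand=[0.6,0.6,0.6,0.6,0.6],
)

```text
clock: 1.82
tool_pos: [334.1, 154.2, 332.0]
orientation: [-0.0, 0.626, 0.78, -0.0]
wrist_force: [2.0, 1.1, 0.2]
width: 51.5
gripper_force: 0.0
```

servo_tool(
  delta_pos=[
    [-0.146,0.0335,0],
    [-0.146,0.0335,0],
    [-0.146,0.0335,0],
    [-0.146,0.0335,0],
    [-0.146,0.0335,0],
  ],
  rot=[
    [0,0,0],
    [0,0,0],
    [0,0,0],
    [0,0,0],
    [0,0,0],
  ],
  hand=[0.6,0.6,0.6,0.6,0.6],
)

```text
clock: 2.23
tool_pos: [413.7, -15.5, 331.9]
orientation: [-0.0, 0.627, 0.779, -0.0]
wrist_force: [0.1, 1.5, 0.3]
width: 51.2
gripper_force: 0.0
```

servo_tool(
  delta_pos=[
    [-0.146,0.0335,0],
    [-0.146,0.0335,0],
    [-0.146,0.0335,0],
    [-0.146,0.0335,0],
    [-0.146,0.0335,0],
  ],
  rot=[
    [0,0,0],
    [0,0,0],
    [0,0,0],
    [0,0,0],
    [0,0,0],
  ],
  hand=[0.6,0.6,0.6,0.6,0.6],
)

```text
clock: 2.65
tool_pos: [493.4, -184.9, 331.6]
orientation: [-0.001, 0.626, 0.779, -0.0]
wrist_force: [-0.1, 0.4, 0.7]
width: 51.2
gripper_force: 0.0
```

servo_tool(
  delta_pos=[
    [0,0,0],
    [0,0,0],
  ],
  rot=[
    [0,0,0],
    [0,0,0],
  ],
  hand=[0.6,0.6],
)

```text
clock: 2.82
tool_pos: [493.1, -184.3, 330.8]
orientation: [-0.001, 0.627, 0.779, -0.0]
wrist_force: [0.2, 1.3, 0.2]
width: 51.4
gripper_force: 0.0
```

Run:
```python
from h import *
import pickle
s=robot.get_state();w=robot.capture("wrist");pickle.dump(s,open("w1.pkl","wb"))
cv2.imwrite("pics/w1.png",w[:,:,::-1]);print(s["tool_pos"],s["orientation"],s["qpos"])
```

```text
[ 493.13015001 -184.25186878  330.77480504] [-1.42473592e-03  6.27463932e-01  7.78644316e-01 -1.14527021e-04] [-5.80361506e-01  2.68856595e-01  1.30032694e+00  5.06503126e-05
  1.57526733e+00 -7.94572242e-01]
```

View pics/w1.png

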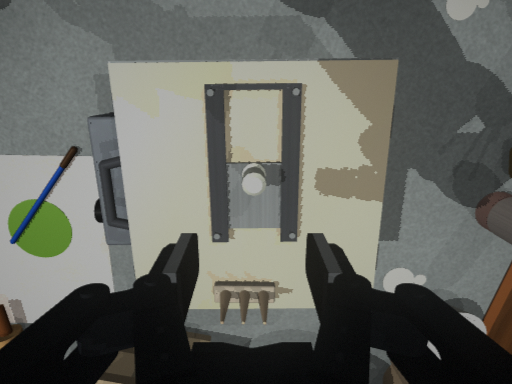

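The wrist view shows the shutter between its rails, with outer corners at about (206,85), (302,83), (299,242) and (211,241). The knob top is at (254,184), the lid's far corners are at (110,62) and (396,59), and the cones are at (244,300).

Run:
```python
from h import *
import pickle
np.set_printoptions(precision=1,suppress=True)
s=pickle.load(open("w1.pkl","rb"));W=cam("wrist",s)
S=cam("scene");D=cam("side")
im=cv2.imread("pics/w1.png");hsv=cv2.cvtColor(im,cv2.COLOR_BGR2HSV)
g=cv2.cvtColor(im,cv2.COLOR_BGR2GRAY)
m=((g<75)&(hsv[...,1]<70)).astype(np.uint8);m[:70]=0;m[248:]=0;m[:,:195]=0;m[:,310:]=0
m=cv2.morphologyEx(m,cv2.MORPH_OPEN,np.ones((3,3)))
c=max(cv2.findContours(m,0,2)[0],key=cv2.contourArea)
q=cv2.approxPolyDP(cv2.convexHull(c),6,True)[:,0].astype(float);print("hull",q.tolist())
for p in q: print(onz(W,p,188)[:2])
print("minrect",cv2.minAreaRect(np.array([onz(W,p[0].astype(float),188)[:2] for p in c],np.float32)))
# knob
m=((g>150)&(hsv[...,1]<25)).astype(np.uint8);m[:155]=0;m[205:]=0;m[:,:232]=0;m[:,278:]=0
c=max(cv2.findContours(m,0,2)[0],key=cv2.contourArea);print("knob",cv2.minEnclosingCircle(c),cv2.boundingRect(c))
k=(254,183.5)
print("knob z222",onz(W,k,222),"tri",tri(ray(W,k),ray(S,(211.8,120.7)),ray(D,(291.2,107.7))))
for p in((110,62),(396,59)):print("lidcorner",onz(W,p,180))
```

```text
hull [[300.0, 84.0], [296.0, 233.0], [289.0, 240.0], [219.0, 241.0], [205.0, 85.0]]
[ 515.5 -100.8]
[ 546.7 -233.8]
[ 542.  -242.4]
[ 476.  -258.1]
[ 437.6 -118.7]
minrect ((492.950927734375, -179.7528076171875), (80.75692749023438, 145.20896911621094), 12.962861061096191)
knob ((253.07142639160156, 183.5), 11.475452423095703) (242, 173, 23, 22)
knob z222 [ 494.3 -184.5  222. ] tri (array([ 493.8, -185.2,  217.9]), np.float64(0.9153495694602061))
lidcorner [ 354.5 -117.8  180. ]
lidcorner [590.7 -63.6 180. ]
```

servo_tool(
  delta_pos=[
    [-0.002,0.004,0.1],
    [0,0,0.1],
    [0,0,0.1],
    [0,0,0.1],
    [0,0,0.09],
  ],
  rot=[
    [0,0,-0.004],
    [0,0,0],
    [0,0,0],
    [0,0,0],
    [0,0,0],
  ],
  hand=[0.6,0.6,0.6,0.6,0.6],
)

```text
clock: 3.28
tool_pos: [493.6, -181.8, 208.9]
orientation: [-0.0, 0.622, 0.783, 0.0]
wrist_force: [-0.2, -0.2, -0.5]
width: 51.2
gripper_force: 0.0
```

servo_tool(
  delta_pos=[
    [0,0,0.05],
    [0,0,0],
    [0,0,0],
  ],
  rot=[
    [0,0,0],
    [0,0,0],
    [0,0,0],
  ],
  hand=[0.6,0.6,0.6],
)

```text
clock: 3.53
tool_pos: [494.0, -182.4, 198.0]
orientation: [-0.0, 0.622, 0.783, 0.0]
wrist_force: [0.1, 1.0, 1.3]
width: 51.5
gripper_force: 0.0
```

servo_tool(
  delta_pos=[
    [0,0,0],
    [0,0,0],
    [0,0,0],
    [0,0,0],
    [0,0,0],
  ],
  rot=[
    [0,0,0],
    [0,0,0],
    [0,0,0],
    [0,0,0],
    [0,0,0],
  ],
  hand=[0,0,0,0,0],
)

```text
clock: 3.95
tool_pos: [494.2, -183.4, 198.8]
orientation: [0.001, 0.623, 0.782, -0.0]
wrist_force: [-3.0, 1.6, 6.0]
width: 19.0
gripper_force: 24.5
```

servo_tool(
  delta_pos=[
    [0,0,0],
    [0,0,0],
    [0,0,0.012],
    [0,0,0.012],
    [0,0,0],
  ],
  rot=[
    [0,0,0],
    [0,0,0],
    [0,0,0],
    [0,0,0],
    [0,0,0],
  ],
  hand=[0.5,0.5,0.5,0.5,0.5],
)

```text
clock: 4.37
tool_pos: [493.9, -183.2, 190.7]
orientation: [-0.001, 0.623, 0.782, -0.0]
wrist_force: [-0.2, -0.0, 0.1]
width: 42.8
gripper_force: 0.0
```

servo_tool(
  delta_pos=[
    [0,0,0],
    [0,0,0],
    [0,0,0],
    [0,0,0],
    [0,0,0],
  ],
  rot=[
    [0,0,0],
    [0,0,0],
    [0,0,0],
    [0,0,0],
    [0,0,0],
  ],
  hand=[0,0,0,0,0],
)

```text
clock: 4.78
tool_pos: [494.2, -183.4, 191.6]
orientation: [0.0, 0.623, 0.782, -0.0]
wrist_force: [-0.3, -0.5, -0.4]
width: 19.2
gripper_force: 24.5
```

servo_tool(
  delta_pos=[
    [0.04,0,0],
    [0.04,0,0],
    [0.04,0,0],
    [0.04,0,0],
    [0.03,0,0],
  ],
  rot=[
    [0,0,0],
    [0,0,0],
    [0,0,0],
    [0,0,0],
    [0,0,0],
  ],
  hand=[0,0,0,0,0],
)

```text
clock: 5.2
tool_pos: [483.2, -135.6, 191.6]
orientation: [-0.0, 0.623, 0.782, 0.0]
wrist_force: [0.9, -2.3, -2.3]
width: 18.9
gripper_force: 24.6
```

servo_tool(
  delta_pos=[
    [0.012,0,0],
    [0.012,0,0],
    [0.012,0,0],
    [0,0,0],
    [0,0,0],
  ],
  rot=[
    [0,0,0],
    [0,0,0],
    [0,0,0],
    [0,0,0],
    [0,0,0],
  ],
  hand=[0,0,0,0,0],
)

```text
clock: 5.62
tool_pos: [481.7, -128.8, 191.6]
orientation: [0.0, 0.623, 0.782, -0.0]
wrist_force: [0.6, -3.9, -1.4]
width: 18.4
gripper_force: 25.2
```

servo_tool(
  delta_pos=[
    [0.012,0,0],
    [0.008,0,0],
    [0,0,0],
  ],
  rot=[
    [0,0,0],
    [0,0,0],
    [0,0,0],
  ],
  hand=[0,0,0],
)

```text
clock: 5.87
tool_pos: [481.6, -128.2, 191.7]
orientation: [0.005, 0.623, 0.782, -0.003]
wrist_force: [6.0, -29.1, -11.1]
width: 19.0
gripper_force: 25.2
```

servo_tool(
  delta_pos=[
    [0.008,0,0],
    [0.008,0,0],
    [0,0,0],
    [0,0,0],
  ],
  rot=[
    [0,0,0],
    [0,0,0],
    [0,0,0],
    [0,0,0],
  ],
  hand=[0,0,0,0],
)

```text
clock: 6.2
tool_pos: [480.8, -124.8, 192.1]
orientation: [0.005, 0.624, 0.782, -0.003]
wrist_force: [5.7, -30.3, -8.5]
width: 18.9
gripper_force: 25.1
```

servo_tool(
  delta_pos=[
    [-0.02,0,0],
    [0,0,0],
    [0,0,0],
    [0,0,-0.1],
    [0,0,-0.12],
  ],
  rot=[
    [0,0,0],
    [0,0,0],
    [0,0,0],
    [0,0,0],
    [0,0,0],
  ],
  hand=[0.6,0.6,0.6,0.6,0.6],
)

```text
clock: 6.62
tool_pos: [479.7, -123.3, 245.6]
orientation: [-0.003, 0.623, 0.782, -0.0]
wrist_force: [-0.1, -0.5, 0.1]
width: 51.3
gripper_force: 0.0
```

servo_tool(
  delta_pos=[
    [0,0,-0.12],
    [-0.1,0,-0.1],
    [-0.12,0,-0.1],
    [0,0,0],
    [0,0,0],
  ],
  rot=[
    [0,0,0],
    [0,0,0],
    [0,0,0],
    [0,0,0],
    [0,0,0],
  ],
  hand=[0.6,0.6,0.6,0.6,0.6],
)

```text
clock: 7.03
tool_pos: [493.1, -178.3, 326.9]
orientation: [0.0, 0.623, 0.782, 0.0]
wrist_force: [-0.8, -0.2, -0.6]
width: 51.3
gripper_force: 0.0
```

servo_tool(
  delta_pos=[
    [0,0,0],
    [0,0,0],
    [0,0,0],
  ],
  rot=[
    [0,0,0],
    [0,0,0],
    [0,0,0],
  ],
  hand=[0.6,0.6,0.6],
)

```text
clock: 7.28
tool_pos: [492.7, -176.9, 325.8]
orientation: [-0.001, 0.623, 0.783, 0.0]
wrist_force: [0.3, -0.9, -0.3]
width: 51.0
gripper_force: 0.0
```

Run:
```python
from h import *
import pickle
s=robot.get_state();w=robot.capture("wrist");pickle.dump(s,open("w2.pkl","wb"))
a=robot.capture("scene");b=robot.capture("side")
for n,i in(("w2",w),("scene2",a),("side2",b)):cv2.imwrite(f"pics/{n}.png",i[:,:,::-1])
print(s["tool_pos"],s["orientation"])
c=lambda i,x,y,w=133,h=100:cv2.resize(i[y:y+h,x:x+w],(400,300),interpolation=cv2.INTER_CUBIC)
cv2.imwrite("pics/z2.png",np.vstack([np.hstack([c(w,150,30,266,200),c(w,190,80)]),np.hstack([c(a,140,90),c(b,230,80)])])[:,:,::-1])
```

```text
[ 492.723659   -176.94551867  325.79223473] [-8.69272036e-04  6.22561976e-01  7.82570016e-01  1.24148006e-05]
```

View pics/z2.png

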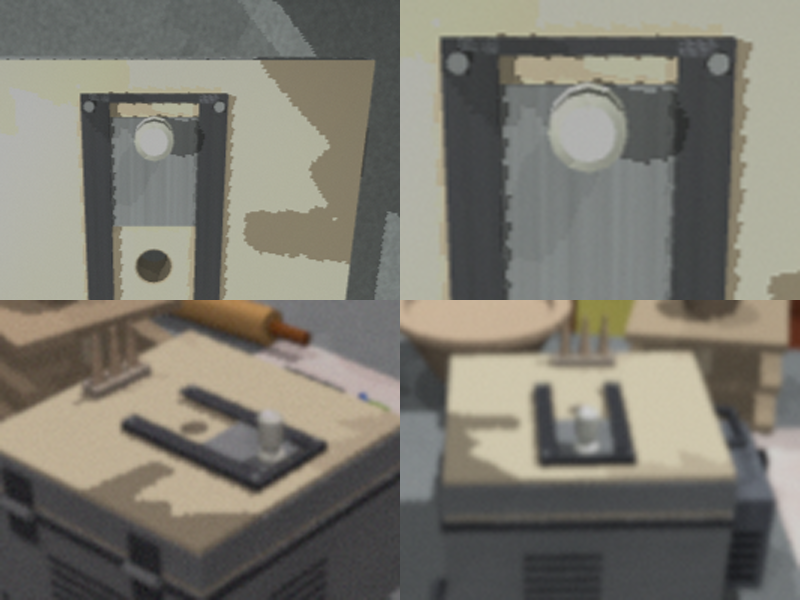

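The shutter is open. The port shows in the wrist view near (252,206), with the knob at about (252,122) up near the end stop.

Run:
```python
from h import *
import pickle
np.set_printoptions(precision=1,suppress=True)
s=pickle.load(open("w2.pkl","rb"));W=cam("wrist",s);S=cam("scene");D=cam("side")
im=cv2.imread("pics/w2.png");g=cv2.cvtColor(im,cv2.COLOR_BGR2GRAY)
m=(g<130).astype(np.uint8);m[:190]=0;m[224:]=0;m[:,:232]=0;m[:,272:]=0
c=max(cv2.findContours(m,0,1)[0],key=cv2.contourArea)
e=cv2.fitEllipse(c);print("port",e,onz(W,e[0],180), onz(W,(e[0][0]-e[1][0]/2,e[0][1]),180)-onz(W,(e[0][0]+e[1][0]/2,e[0][1]),180))
m=((g<75)).astype(np.uint8);m[:70]=0;m[:,:195]=0;m[:,310:]=0;m[260:]=0
c=max(cv2.findContours(cv2.morphologyEx(m,2,np.ones((3,3))),0,1)[0],key=cv2.contourArea)
print("rails",cv2.minAreaRect(np.array([onz(W,p[0].astype(float),188)[:2] for p in c],np.float32)))
m=((g>165)).astype(np.uint8);m[:100]=0;m[140:]=0;m[:,:235]=0;m[:,268:]=0
c=max(cv2.findContours(m,0,1)[0],key=cv2.contourArea);k=cv2.minEnclosingCircle(c);print("knob",k,cv2.boundingRect(c),onz(W,k[0],222))
# port in scene view
a=cv2.imread("pics/scene2.png");g=cv2.cvtColor(a,cv2.COLOR_BGR2GRAY);x0,y0=196,127
sub=g[y0:y0+13,x0:x0+20];m=(sub<115).astype(np.uint8);M=cv2.moments(m,True);p=(x0+M["m10"]/M["m00"],y0+M["m01"]/M["m00"])
print("scene port",p,m.sum(),onz(S,p,180),tri(ray(S,p),ray(W,e[0])))
```

```text
port ((251.64743041992188, 206.7991943359375), (21.313472747802734, 22.61383819580078), 87.03032684326172) [ 499.7 -210.6  180. ] [-19.7  -4.6   0. ]
rails ((463.6960754394531, -177.65162658691406), (155.25192260742188, 58.03545379638672), 83.41256713867188)
knob ((251.1090850830078, 122.16363525390625), 11.465566635131836) (240, 111, 22, 23) [ 480.6 -129.7  222. ]
scene port (203.46428571428572, 134.83333333333334) 84 [ 509.8 -198.1  180. ] (array([ 500.3, -214.1,  169.4]), np.float64(0.38388237274152254))
```

Run:
```python
from h import *
np.set_printoptions(precision=1,suppress=True)
S=cam("scene");D=cam("side")
for a,b in(((284,289),(126,222)),((363,281),(174,255)),((284,289),(174,255)),((363,281),(126,222))):print(tri(ray(S,a),ray(D,b)))
p=(204.8,132.7);print("port scene",onz(S,p,180))
# hires thermometer collar/handle
```

```text
(array([699.8, 309. , 223.8]), np.float64(0.7602670537056264))
(array([591. , 361.8, 220.7]), np.float64(3.1833459474147063))
(array([644.4, 263.9, 124. ]), np.float64(16.003576208153557))
(array([642.9, 387.8, 292.1]), np.float64(13.296706473917949))
port scene [ 501.7 -204.6  180. ]
```

servo_tool(
  delta_pos=[
    [0.131,0.0617,0],
    [0.131,0.0617,0],
    [0.131,0.0617,0],
    [0.131,0.0617,0],
    [0.131,0.0617,0],
  ],
  rot=[
    [0,0,0],
    [0,0,0],
    [0,0,0],
    [0,0,0],
    [0,0,0],
  ],
  hand=[0.6,0.6,0.6,0.6,0.6],
)

```text
clock: 7.85
tool_pos: [531.4, 0.8, 326.5]
orientation: [-0.0, 0.623, 0.782, 0.0]
wrist_force: [0.6, 1.6, 0.1]
width: 50.9
gripper_force: 0.0
```

servo_tool(
  delta_pos=[
    [0.131,0.0617,0],
    [0.131,0.0617,0],
    [0.131,0.0617,0],
    [0.131,0.0617,0],
    [0.131,0.0617,0],
  ],
  rot=[
    [0,0,0],
    [0,0,0],
    [0,0,0],
    [0,0,0],
    [0,0,0],
  ],
  hand=[0.6,0.6,0.6,0.6,0.6],
)

```text
clock: 8.27
tool_pos: [569.8, 177.8, 326.5]
orientation: [-0.0, 0.623, 0.782, -0.0]
wrist_force: [1.2, -0.4, 1.0]
width: 51.4
gripper_force: 0.0
```

servo_tool(
  delta_pos=[
    [0.131,0.0617,0],
    [0.131,0.0617,0],
    [0,0,0],
    [0,0,0],
    [0,0,0],
  ],
  rot=[
    [0,0,0],
    [0,0,0],
    [0,0,0],
    [0,0,0],
    [0,0,0],
  ],
  hand=[0.6,0.6,0.6,0.6,0.6],
)

```text
clock: 8.68
tool_pos: [585.3, 246.2, 326.3]
orientation: [-0.0, 0.623, 0.782, -0.0]
wrist_force: [-0.7, -0.2, -0.1]
width: 51.3
gripper_force: 0.0
```

Run:
```python
from h import *
import pickle
s=robot.get_state();w=robot.capture("wrist");pickle.dump(s,open("w3.pkl","wb"))
cv2.imwrite("pics/w3.png",w[:,:,::-1]);print(s["tool_pos"],s["orientation"],s["qpos"])
```

```text
[585.27259552 246.22367702 326.29146015] [-7.00547730e-05  6.22915835e-01  7.82288797e-01 -3.08875109e-04] [ 2.14135449e-01  5.38208329e-01  9.26176528e-01 -2.83495250e-04
  1.67777506e+00 -1.17619695e-02]
```

View pics/w3.png

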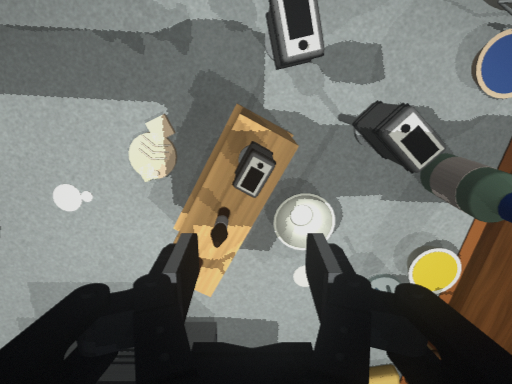

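The wrist view shows the rack running diagonally. The thermometer's white-framed top is at about (256,171), the brush at (221,228), the bowl at (304,221) and the fish at (153,150). The larger thermometers are at (298,25) and (410,140).

Run:
```python
from h import *
import pickle
np.set_printoptions(precision=1,suppress=True)
s=pickle.load(open("w3.pkl","rb"));W=cam("wrist",s);S=cam("scene");D=cam("side")
im=cv2.imread("pics/w3.png");g=cv2.cvtColor(im,cv2.COLOR_BGR2GRAY);hsv=cv2.cvtColor(im,cv2.COLOR_BGR2HSV)
m=((g>120)&(hsv[...,1]<40)).astype(np.uint8);m[:148]=0;m[205:]=0;m[:,:228]=0;m[:,282:]=0
n,l,st,ce=cv2.connectedComponentsWithStats(m);print(st.tolist())
i=1+np.argmax(st[1:,4]);c=max(cv2.findContours((l==i).astype(np.uint8),0,1)[0],key=cv2.contourArea)
r=cv2.minAreaRect(c);print(r)
for z in(200,):print(cv2.minAreaRect(np.array([onz(W,p[0].astype(float),z)[:2] for p in c],np.float32)))
print(tri(ray(W,r[0]),ray(S,(310.8,246)),ray(D,(204.2,217.7))),tri(ray(W,r[0]),ray(S,(310.8,246))),tri(ray(W,r[0]),ray(D,(204.2,217.7))))
# rack top
m=((hsv[...,1]>90)&(hsv[...,0]>8)&(hsv[...,0]<25)&(g>90)).astype(np.uint8);m[300:]=0;m[:,:170]=0;m[:,305:]=0
c=max(cv2.findContours(m,0,1)[0],key=cv2.contourArea);c=c[c[:,0,1]<225]
print("rack",cv2.minAreaRect(np.array([onz(W,p[0].astype(float),130)[:2] for p in c],np.float32)))
```

```text
[[0, 0, 512, 384, 196252], [237, 157, 35, 39, 355], [281, 204, 1, 1, 1]]
((253.7846221923828, 175.876953125), (21.333972930908203, 34.9777946472168), 29.744882583618164)
((586.1112670898438, 247.24012756347656), (30.51326560974121, 18.358156204223633), 73.72648620605469)
(array([585.5, 247.3, 198.3]), np.float64(0.8612964919100908)) (array([586. , 247.7, 199.5]), np.float64(0.47416580309716067)) (array([586. , 246.3, 196.8]), np.float64(0.4271114652503475))
rack ((573.58056640625, 216.69277954101562), (150.6876678466797, 77.33030700683594), 74.66741180419922)
```

servo_tool(
  delta_pos=[
    [0,0,0],
    [0,0,0],
    [0,0,0],
    [0,0,0],
    [0,0,0],
  ],
  rot=[
    [0,0,0.0324],
    [0,0,0.0324],
    [0,0,0.0324],
    [0,0,0.0324],
    [0,0,0.0324],
  ],
  hand=[0.6,0.6,0.6,0.6,0.6],
)

```text
clock: 9.15
tool_pos: [585.5, 245.1, 327.1]
orientation: [0.0, 0.802, 0.597, 0.0]
wrist_force: [0.1, 0.7, -0.1]
width: 51.1
gripper_force: 0.0
```

servo_tool(
  delta_pos=[
    [0.005,0.002,0.08],
    [0,0,0.1],
    [0,0,0.1],
    [0,0,0],
    [0,0,0],
  ],
  rot=[
    [0,0,0],
    [0,0,0],
    [0,0,0],
    [0,0,0],
    [0,0,0],
  ],
  hand=[0.6,0.6,0.6,0.6,0.6],
)

```text
clock: 9.57
tool_pos: [586.1, 246.5, 256.8]
orientation: [-0.0, 0.8, 0.6, -0.001]
wrist_force: [0.4, 0.7, 0.9]
width: 51.1
gripper_force: 0.0
```

Run:
```python
from h import *
import pickle
np.set_printoptions(precision=1,suppress=True)
s=robot.get_state();w=robot.capture("wrist");pickle.dump(s,open("w4.pkl","wb"));W=cam("wrist",s)
cv2.imwrite("pics/w4.png",w[:,:,::-1]);print(s["tool_pos"],s["orientation"])
im=cv2.imread("pics/w4.png");g=cv2.cvtColor(im,cv2.COLOR_BGR2GRAY);hsv=cv2.cvtColor(im,cv2.COLOR_BGR2HSV)
u,v=proj(W,(586,247.3,200)).astype(int);print(u,v)
m=((g>110)&(hsv[...,1]<40)).astype(np.uint8);k=np.zeros_like(m);k[v-55:v+55,u-40:u+40]=1;m*=k
n,l,st,ce=cv2.connectedComponentsWithStats(m);i=1+np.argmax(st[1:,4]);print(st[i])
c=max(cv2.findContours((l==i).astype(np.uint8),0,1)[0],key=cv2.contourArea)
print(cv2.minAreaRect(c),cv2.minAreaRect(np.array([onz(W,p[0].astype(float),200)[:2] for p in c],np.float32)))
print(tri(ray(W,cv2.minAreaRect(c)[0]),ray(cam("wrist",pickle.load(open("w3.pkl","rb"))),(253.8,175.9))))
```

```text
[586.1 246.5 256.8] [-0.   0.8  0.6 -0. ]
251 203
[237 182  29  44 602]
((251.0, 203.5), (43.0, 28.0), 90.0) ((585.8204956054688, 246.9017791748047), (30.07264518737793, 18.031003952026367), 74.43981170654297)
(array([586.3, 248.7, 204.8]), np.float64(0.18472849643116512))
```

View pics/w4.png

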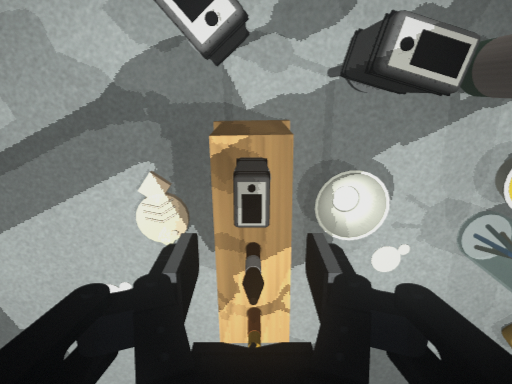

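The handle is square to the fingers at (251,203), and its two-view height is about 200–205. I'll go down and grip it.

servo_tool(
  delta_pos=[
    [0,0,0.09],
    [0,0,0.09],
    [0,0,0.09],
    [0,0,0.09],
    [0,0,0.07],
  ],
  rot=[
    [0,0,0],
    [0,0,0],
    [0,0,0],
    [0,0,0],
    [0,0,0],
  ],
  hand=[0.6,0.6,0.6,0.6,0.6],
)

```text
clock: 10.03
tool_pos: [586.9, 247.3, 149.7]
orientation: [0.0, 0.8, 0.6, 0.001]
wrist_force: [-0.0, 0.0, -0.5]
width: 51.2
gripper_force: 0.0
```

servo_tool(
  delta_pos=[
    [0,0,0],
    [0,0,0],
    [0,0,0],
  ],
  rot=[
    [0,0,0],
    [0,0,0],
    [0,0,0],
  ],
  hand=[0.6,0.6,0.6],
)

```text
clock: 10.28
tool_pos: [587.4, 247.6, 151.7]
orientation: [0.001, 0.8, 0.6, 0.002]
wrist_force: [0.0, 0.0, 0.1]
width: 51.0
gripper_force: 0.0
```

servo_tool(
  delta_pos=[
    [0,0,0],
    [0,0,0],
    [0,0,0],
    [0,0,0],
    [0,0,0],
  ],
  rot=[
    [0,0,0],
    [0,0,0],
    [0,0,0],
    [0,0,0],
    [0,0,0],
  ],
  hand=[0,0,0,0,0],
  squeeze=50,
)

```text
clock: 10.7
tool_pos: [586.7, 247.6, 150.5]
orientation: [0.0, 0.8, 0.6, 0.001]
wrist_force: [-1.2, 0.0, 6.8]
width: 23.3
gripper_force: 49.7
```

servo_tool(
  delta_pos=[
    [0,0,-0.02],
    [0,0,-0.05],
    [0,0,-0.08],
    [0,0,-0.1],
    [0,0,-0.1],
  ],
  rot=[
    [0,0,0],
    [0,0,0],
    [0,0,0],
    [0,0,0],
    [0,0,0],
  ],
  hand=[0,0,0,0,0],
)

```text
clock: 11.12
tool_pos: [585.9, 247.4, 237.4]
orientation: [-0.0, 0.8, 0.6, -0.001]
wrist_force: [0.4, -0.7, -1.1]
width: 23.7
gripper_force: 49.1
```

servo_tool(
  delta_pos=[
    [0,0,-0.1],
    [0,0,-0.1],
    [0,0,-0.1],
    [0,0,-0.1],
    [0,0,-0.1],
  ],
  rot=[
    [0,0,0],
    [0,0,0],
    [0,0,0],
    [0,0,0],
    [0,0,0],
  ],
  hand=[0,0,0,0,0],
)

```text
clock: 11.53
tool_pos: [585.9, 247.5, 362.9]
orientation: [-0.0, 0.8, 0.6, -0.0]
wrist_force: [-0.2, -0.2, -1.3]
width: 23.6
gripper_force: 49.1
```

servo_tool(
  delta_pos=[
    [0,0,-0.03],
    [0,0,0],
    [0,0,0],
  ],
  rot=[
    [0,0,0],
    [0,0,0],
    [0,0,0],
  ],
  hand=[0,0,0],
)

```text
clock: 11.78
tool_pos: [586.2, 247.5, 367.6]
orientation: [-0.0, 0.8, 0.6, -0.001]
wrist_force: [-1.1, 0.4, -1.7]
width: 23.4
gripper_force: 49.2
```

servo_tool(
  delta_pos=[
    [-0.06,0.006,0],
    [-0.1,0.01,0],
    [-0.12,0.0115,0],
    [-0.12,0.0115,0],
    [-0.12,0.0115,0],
  ],
  rot=[
    [0,0,0],
    [0,0,0],
    [0,0,0],
    [0,0,0],
    [0,0,0],
  ],
  hand=[0,0,0,0,0],
)

```text
clock: 12.2
tool_pos: [561.1, 118.0, 366.7]
orientation: [-0.001, 0.8, 0.6, -0.002]
wrist_force: [0.5, -0.6, -1.2]
width: 23.4
gripper_force: 49.2
```

servo_tool(
  delta_pos=[
    [-0.12,0.0115,0],
    [-0.12,0.0115,0],
    [-0.12,0.0115,0],
    [-0.12,0.0115,0],
    [-0.12,0.0115,0],
  ],
  rot=[
    [0,0,0],
    [0,0,0],
    [0,0,0],
    [0,0,0],
    [0,0,0],
  ],
  hand=[0,0,0,0,0],
)

```text
clock: 12.62
tool_pos: [532.9, -30.1, 367.0]
orientation: [-0.001, 0.8, 0.6, -0.001]
wrist_force: [0.2, 0.2, -0.9]
width: 23.6
gripper_force: 49.2
```

servo_tool(
  delta_pos=[
    [-0.12,0.0115,0],
    [-0.12,0.0115,0],
    [-0.12,0.0115,0],
    [-0.12,0.0115,0],
    [-0.12,0.0115,0],
  ],
  rot=[
    [0,0,0],
    [0,0,0],
    [0,0,0],
    [0,0,0],
    [0,0,0],
  ],
  hand=[0,0,0,0,0],
)

```text
clock: 13.03
tool_pos: [504.9, -178.1, 367.0]
orientation: [-0.002, 0.8, 0.6, -0.001]
wrist_force: [1.3, 0.0, -1.2]
width: 23.5
gripper_force: 49.2
```

servo_tool(
  delta_pos=[
    [-0.1,0.01,0],
    [-0.036,0.004,0],
    [0,0,0],
    [0,0,0],
    [0,0,0],
  ],
  rot=[
    [0,0,0],
    [0,0,0],
    [0,0,0],
    [0,0,0],
    [0,0,0],
  ],
  hand=[0,0,0,0,0],
)

```text
clock: 13.45
tool_pos: [499.9, -209.3, 368.6]
orientation: [-0.0, 0.799, 0.601, 0.0]
wrist_force: [-0.2, -0.2, -1.7]
width: 23.4
gripper_force: 49.2
```

Run:
```python
from h import *
import pickle
np.set_printoptions(precision=2,suppress=True)
s=robot.get_state();w=robot.capture("wrist");pickle.dump(s,open("w5.pkl","wb"))
a=robot.capture("scene");b=robot.capture("side")
for n,i in(("w5",w),("scene5",a),("side5",b)):cv2.imwrite(f"pics/{n}.png",i[:,:,::-1])
print(s["tool_pos"],s["orientation"],s["wrist_torque"])
c=lambda i,x,y,w=133,h=100:cv2.resize(i[y:y+h,x:x+w],(400,300),interpolation=cv2.INTER_CUBIC)
cv2.imwrite("pics/z5.png",np.vstack([np.hstack([c(w,120,100,266,200),c(a,140,50,133,100)]),np.hstack([c(b,230,50,133,100),c(w,190,160)])])[:,:,::-1])
```

```text
[ 499.87 -209.26  368.61] [-0.   0.8  0.6  0. ] [ 0.01 -0.02 -0.  ]
```

View pics/z5.png

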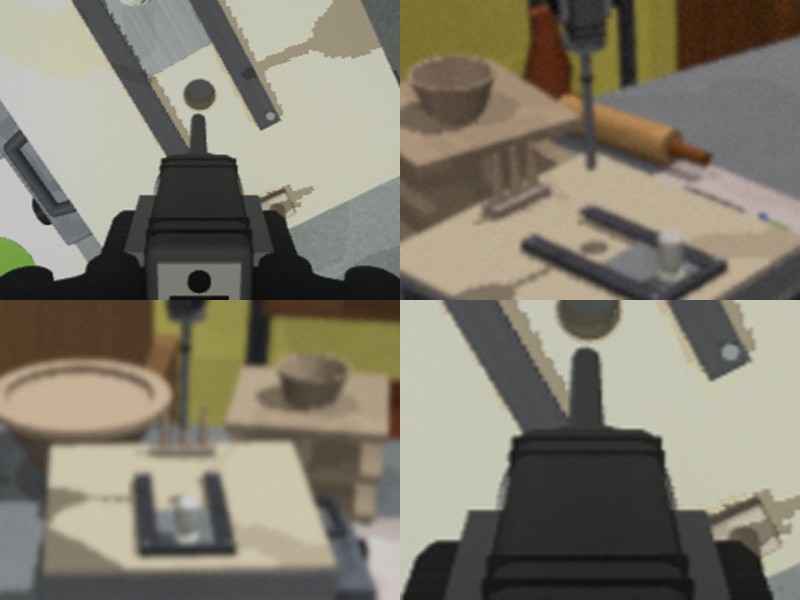

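The thermometer hangs upright over the lid. In the wrist view the stem tip is near (251.5,177) and the port near (252,163). In the scene view the stem ends at about (203,106), above the port at (204.5,133). Next I'll measure the offset of the stem from the port within each image.

```bash
cat > m.py <<'E'
from h import *
import pickle,sys
np.set_printoptions(precision=2,suppress=True)
n=sys.argv[1];rows=(int(sys.argv[2]),int(sys.argv[3]))
s=pickle.load(open(f"w{n}.pkl","rb"));W=cam("wrist",s);S=cam("scene");D=cam("side")
t=s["tool_pos"]
g=lambda f:cv2.cvtColor(cv2.imread(f),cv2.COLOR_BGR2GRAY).astype(float)
# port in wrist
gw=g(f"pics/w{n}.png");u,v=proj(W,(499.7,-210.6,180)).astype(int)
m=(gw<125).astype(np.uint8);k=np.zeros_like(m);k[v-16:v+14,u-18:u+18]=1
c=max(cv2.findContours(m*k,0,1)[0],key=cv2.contourArea);e=cv2.fitEllipse(c)
print("wrist port",e,onz(W,e[0],180))
# port in scene (stem not over it in scene2)
a=g("pics/scene2.png");x0,y0,x1,y1=198,128,211,138
sub=np.clip(165-a[y0:y1,x0:x1],0,None);print(a[y0:y1,x0:x1].astype(int))
# stem columns in scene & side
for nm,C,base,xr in(("scene",S,a,(192,214)),("side",D,g("pics/side2.png"),(280,302))):
    d=np.abs(g(f"pics/{nm}{n}.png")-base)[rows[0]:rows[1],xr[0]:xr[1]];d[d<18]=0
    pts=[((r*np.arange(*xr)).sum()/r.sum(),rows[0]+i) for i,r in enumerate(d) if r.sum()>30]
    if len(pts)<5: print(nm,"few");continue
    p=np.array(pts);f=np.polyfit(p[:,1],p[:,0],1)
    q=[proj(C,(t[0],t[1],z)) for z in(180,248,340)]
    print(nm,"fit slope",f[0],"expected",(q[2][0]-q[0][0])/(q[2][1]-q[0][1]),"offset px at stem",np.median(p[:,0]-np.interp(p[:,1],[q[2][1],q[1][1],q[0][1]],[q[2][0],q[1][0],q[0][0]])),"tip row exp",q[1],"ext to z180",np.polyval(f,q[0][1]),q[0])
    print("  rows w/ stem",p[:,1].min(),p[:,1].max())
E
python3 m.py 5 66 100
```

```text
wrist port ((252.33432006835938, 162.55479431152344), (19.414749145507812, 20.1538143157959), 91.76933288574219) [ 499.89 -210.69  180.  ]
[[175 178 178 177 174 174 174 173 168 168 164 142 123]
 [175 175 176 170 173 170 166 169 167 170 172 162 147]
 [177 172 171 162 157 148 140 142 145 149 162 172 166]
 [174 169 150 133 122 113 112 111 115 122 139 165 172]
 [171 158 127 102 101 100 101 107 104 108 124 159 173]
 [154 153 124 106 104 106 107 108 114 118 137 166 174]
 [112 128 128 123 127 127 129 130 141 151 164 175 173]
 [ 73  87 104 122 142 154 162 163 169 171 171 168 163]
 [ 67  68  75  94 111 133 151 162 165 167 161 151 141]
 [ 67  64  64  70  75  87 102 122 135 139 133 127 125]]
scene fit slope 0.06870400359774825 expected 0.053494288426821475 offset px at stem 0.16006208603866412 tip row exp [202.99 105.92] ext to z180 205.5282515338875 [204.37 131.7 ]
  rows w/ stem 66.0 99.0
side fit slope -0.010234542156239874 expected -0.04005540886667735 offset px at stem -0.8678606357211152 tip row exp [290.77  93.02] ext to z180 289.98046150381685 [289.85 116.05]
  rows w/ stem 66.0 92.0
```

Run:
```python
from h import *
import pickle
np.set_printoptions(precision=2,suppress=True)
s=pickle.load(open("w5.pkl","rb"));W=cam("wrist",s);t=s["tool_pos"];X=quat(s["orientation"]).as_matrix()[:,0]
g=cv2.cvtColor(cv2.imread("pics/w5.png"),cv2.COLOR_BGR2GRAY)
print(g[170:184,250:254].T.astype(int))
for v in(182,188,194,199):print(v,g[v,236:268].tolist())
for z in(246,248,250):
  b=np.array([t[0],t[1],z]);print(z,"tip ctr",proj(W,b),"far rim",proj(W,b+4*X),"near",proj(W,b-4*X))
print("stem top",proj(W,(t[0],t[1],320)))
```

```text
[[ 83  83  90 157 186 174  83  59  57  59  59  58  59  59]
 [ 83  83  84 146 185 164  77  60  59  60  59  59  60  58]
 [ 85  84  84 140 181 164  78  60  60  60  59  59  59  58]
 [ 85  83  85 142 181 185 101  62  58  59  58  60  58  59]]
182 [130, 143, 142, 143, 143, 181, 196, 195, 194, 195, 174, 105, 63, 58, 59, 60, 59, 58, 59, 57, 105, 176, 195, 195, 195, 195, 196, 196, 196, 195, 196, 195]
188 [77, 78, 67, 123, 142, 144, 142, 142, 142, 181, 139, 77, 62, 58, 57, 58, 60, 59, 59, 58, 77, 170, 196, 195, 196, 194, 194, 195, 195, 197, 195, 195]
194 [78, 78, 79, 77, 77, 76, 87, 130, 142, 142, 98, 63, 59, 58, 57, 57, 57, 58, 57, 57, 57, 166, 195, 194, 195, 195, 194, 196, 196, 194, 195, 195]
199 [76, 79, 77, 76, 77, 76, 75, 76, 74, 74, 68, 63, 60, 58, 57, 57, 56, 57, 57, 57, 56, 103, 175, 194, 194, 194, 195, 196, 194, 194, 196, 194]
246 tip ctr [251.89 177.96] far rim [251.9 173.4] near [251.88 182.49]
248 tip ctr [251.89 178.59] far rim [251.9  173.99] near [251.88 183.14]
250 tip ctr [251.88 179.22] far rim [251.89 174.6 ] near [251.88 183.81]
stem top [251.8  208.91]
```

servo_tool(
  delta_pos=[
    [0,0,0.05],
    [0,0,0.06],
    [0,0,0.06],
    [0,0,0.04],
    [0,0,0],
  ],
  rot=[
    [0,0,0],
    [0,0,0],
    [0,0,0],
    [0,0,0],
    [0,0,0],
  ],
  hand=[0,0,0,0,0],
)

```text
clock: 14.02
tool_pos: [499.3, -209.7, 314.6]
orientation: [-0.002, 0.8, 0.601, -0.001]
wrist_force: [0.1, 0.8, -2.0]
width: 23.8
gripper_force: 49.2
```

servo_tool(
  delta_pos=[
    [0,0,0],
    [0,0,0],
    [0,0,0],
    [0,0,0],
  ],
  rot=[
    [0,0,0],
    [0,0,0],
    [0,0,0],
    [0,0,0],
  ],
  hand=[0,0,0,0],
)

```text
clock: 14.35
tool_pos: [499.8, -210.6, 317.3]
orientation: [0.001, 0.8, 0.6, 0.0]
wrist_force: [0.3, -0.0, -1.8]
width: 23.2
gripper_force: 49.2
```

```bash
cat > shot.py <<'E'
from h import *
import pickle,sys
n=sys.argv[1];s=robot.get_state();w=robot.capture("wrist");pickle.dump(s,open(f"w{n}.pkl","wb"))
a=robot.capture("scene");b=robot.capture("side")
for k,i in(("w",w),("scene",a),("side",b)):cv2.imwrite(f"pics/{k}{n}.png",i[:,:,::-1])
print(s["tool_pos"],s["orientation"],s["clock"])
E
python3 shot.py 6; python3 m.py 6 76 120 | grep -v "\[\["
python3 - <<'E'
from h import *
import pickle
np.set_printoptions(precision=2,suppress=True)
s=pickle.load(open("w6.pkl","rb"));W=cam("wrist",s);t=s["tool_pos"];X=quat(s["orientation"]).as_matrix()[:,0]
print("port px",proj(W,(499.8,-210.65,180)))
g=cv2.cvtColor(cv2.imread("pics/w6.png"),cv2.COLOR_BGR2GRAY)
print(g[138:188,250:254].mean(1).astype(int))
for v in(165,172,180,190):print(v,g[v,236:268].tolist())
z=t[2]-120.5;b=np.array([t[0],t[1],z]);print("tip",z,proj(W,b),"far rim",proj(W,b+4*X))
g=cv2.cvtColor(cv2.imread("pics/scene6.png"),cv2.COLOR_BGR2GRAY);q=proj(cam("scene"),b);print(q);print(g[114:138,196:212])
E
```

```text
[ 499.84319815 -210.61734825  317.26302129] [6.19572522e-04 7.99827061e-01 6.00230162e-01 2.00367533e-04] 14.35
wrist port ((251.8842315673828, 173.9071502685547), (23.518741607666016, 24.613405227661133), 54.239749908447266) [ 499.98 -211.07  180.  ]
 [175 175 176 170 173 170 166 169 167 170 172 162 147]
 [177 172 171 162 157 148 140 142 145 149 162 172 166]
 [174 169 150 133 122 113 112 111 115 122 139 165 172]
 [171 158 127 102 101 100 101 107 104 108 124 159 173]
 [154 153 124 106 104 106 107 108 114 118 137 166 174]
 [112 128 128 123 127 127 129 130 141 151 164 175 173]
 [ 73  87 104 122 142 154 162 163 169 171 171 168 163]
 [ 67  68  75  94 111 133 151 162 165 167 161 151 141]
 [ 67  64  64  70  75  87 102 122 135 139 133 127 125]]
scene fit slope 0.04147570769236798 expected 0.05392645084003678 offset px at stem 0.1880118706855285 tip row exp [202.68 105.7 ] ext to z180 203.9433863708904 [204.07 131.47]
  rows w/ stem 76.0 119.0
side fit slope -0.11902334276148219 expected -0.04020023804203135 offset px at stem -0.6233304097318637 tip row exp [290.86  92.81] ext to z180 287.26
[... 1858 characters left out ...]
 163 145 135 131 115 101  92]
 [178 177 177 176 173 172 171 171 173 173 168 167 161 140 122 114]
 [173 177 176 173 174 171 166 163 166 168 166 169 171 163 145 137]
 [176 178 176 175 171 160 152 143 139 139 142 150 162 169 165 165]
 [170 174 177 169 149 130 118 116 114 111 113 119 136 163 168 164]
 [152 165 170 157 121 104 102 103 104 107 105 107 120 148 166 163]
 [104 132 147 141 110  99 100 106 108 110 113 121 138 161 171 170]
 [ 63  84 100 101 105 110 124 127 129 131 140 149 162 171 175 164]
 [ 62  63  71  77  94 119 144 153 160 162 169 170 173 170 162 147]
 [ 63  65  64  68  76  89 112 134 154 159 167 169 161 151 143 130]
 [ 60  66  63  64  65  68  72  90 104 119 136 140 134 128 127 124]]
```

servo_tool(
  delta_pos=[
    [0.004,0,0],
    [0,0,0.03],
    [0,0,0.04],
    [0,0,0.04],
    [0,0,0.04],
  ],
  rot=[
    [0,0,0],
    [0,0,0],
    [0,0,0],
    [0,0,0],
    [0,0,0],
  ],
  hand=[0,0,0,0,0],
)

```text
clock: 14.92
tool_pos: [499.7, -209.4, 277.4]
orientation: [-0.001, 0.8, 0.6, -0.0]
wrist_force: [-0.6, -0.4, -1.5]
width: 23.4
gripper_force: 49.2
```

servo_tool(
  delta_pos=[
    [0,0,0.04],
    [0,0,0.04],
    [0,0,0.04],
    [0,0,0.04],
    [0,0,0.02],
  ],
  rot=[
    [0,0,0],
    [0,0,0],
    [0,0,0],
    [0,0,0],
    [0,0,0],
  ],
  hand=[0,0,0,0,0],
)

```text
clock: 15.33
tool_pos: [499.6, -209.3, 232.3]
orientation: [-0.001, 0.8, 0.6, -0.0]
wrist_force: [-0.2, 0.9, -2.2]
width: 23.6
gripper_force: 49.2
```

servo_tool(
  delta_pos=[
    [0,0,0],
    [0,0,0],
    [0,0,0],
    [0,0,0],
  ],
  rot=[
    [0,0,0],
    [0,0,0],
    [0,0,0],
    [0,0,0],
  ],
  hand=[0,0,0,0],
)

```text
clock: 15.67
tool_pos: [500.2, -209.7, 234.7]
orientation: [0.001, 0.8, 0.6, 0.0]
wrist_force: [0.9, -0.4, -1.6]
width: 23.2
gripper_force: 49.2
```

```bash
python3 shot.py 7
python3 - <<'E'
from h import *
import pickle
np.set_printoptions(precision=2,suppress=True)
s=pickle.load(open("w7.pkl","rb"));t=s["tool_pos"];W=cam("wrist",s);S=cam("scene")
z=t[2]-20.5
for nm,zz in(("collar",z),("mark",z-25),("lid",180)):print(nm,zz,proj(S,(t[0],t[1],zz)),proj(W,(t[0],t[1],zz)))
g=cv2.cvtColor(cv2.imread("pics/scene7.png"),cv2.COLOR_BGR2GRAY);print(g[112:140,194:213])
a=cv2.imread("pics/scene7.png");b=cv2.imread("pics/side7.png");w=cv2.imread("pics/w7.png")
c=lambda i,x,y,w,h:cv2.resize(i[y:y+h,x:x+w],(400,300),interpolation=cv2.INTER_CUBIC)
cv2.imwrite("pics/z7.png",np.vstack([np.hstack([c(a,178,100,53,40),c(b,264,90,53,40)]),np.hstack([c(w,120,100,266,200),c(a,140,50,133,100)])]))
E
```

```text
[ 500.15990972 -209.70728466  234.65365344] [5.94072705e-04 7.99828988e-01 6.00227628e-01 1.77472409e-04] 15.6667
collar 214.15365343997 [203.48 118.96] [251.67 227.09]
mark 189.15365343997 [203.98 128.3 ] [251.65 210.62]
lid 180 [204.17 131.66] [251.64 205.52]
[[142 114  84  77  72  55  45  53  57  53  53  55  55  54  55  61  94 138
  166]
 [165 149 107  75  65  50  42  48  55  56  52  57  48  56  53  65 104 155
  178]
 [165 160 133  90  56  39  36  50  48  56  54  51  52  49  47  53 103 160
  178]
 [161 159 150 120  68  39  38  44  49  45  47  41  44  44  43  60 106 162
  180]
 [167 171 162 132  81  41  32  36  39  41  39  40  48  48  49  60 108 163
  178]
 [172 167 164 124  77  46  33  41  43  43  47  44  47  45  45  52 104 160
  176]
 [168 171 161 115  79  58  37  37  40  46  38  42  46  46  49  60 109 160
  176]
 [173 169 156 119  80  62  54  47  50  53  52  46  50  53  54  66 109 161
  178]
 [173 171 161 128  91  69  61  57  56  58  59  56  57  58  57  64 102 149
  169]
 [172 170 166 145 110  84  71  62  66  67  69  68  65  65  64  67  80 111
  141]
 [172 172 171 164 139 108  8
[... 730 characters left out ...]
 125 104  72  66  69  88 106 125 147 158 160
  155]
 [107 126 128 127 132 123 112  99  89  78  70  70  88 101 114 147 154 160
  160]
 [ 59  74  77  92 100 104 101  93  88  77  74  81 100 108 126 152 160 159
  152]
 [ 44  47  50  62  74  84  92  96 101  92  93 113 133 144 151 158 157 151
  139]
 [ 40  43  46  48  47  59  75  85 100 107 119 155 170 173 172 160 149 139
  122]
 [ 43  37  44  45  44  47  51  60  73  90 117 155 171 169 164 151 138 124
  115]
 [ 37  40  46  42  44  45  44  44  50  58  84 117 137 142 138 129 129 124
  125]
 [ 41  38  39  41  41  40  42  43  41  42  55  77  90  96 111 115 121 124
  123]
 [ 65  49  43  44  39  40  45  41  42  46  52  64  68  72  80  92 101 113
  118]]
```

View pics/z7.png

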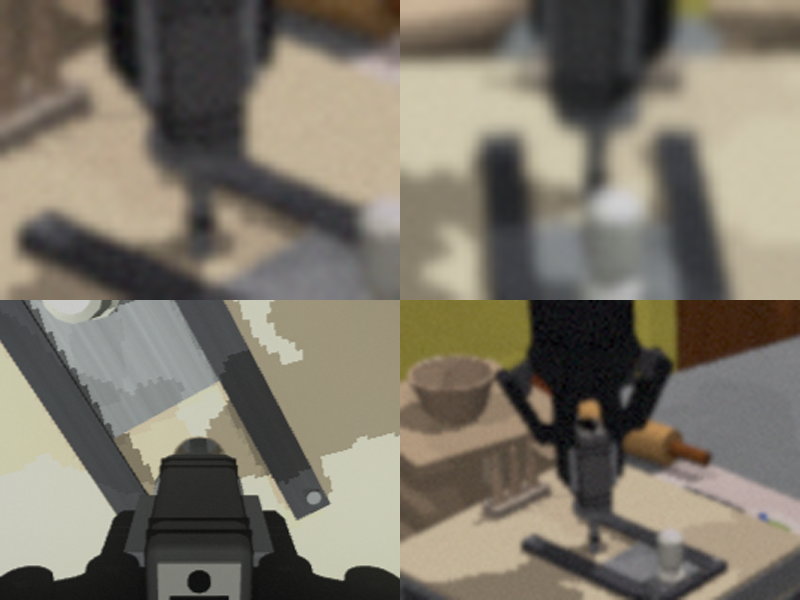

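The black ring shows in the scene crop at about (204,129.4), just above the lid. Allowing for the stem's 4 mm radius, that agrees with the computed ring height of 189. The stem is in the port with clear space around it, and about 9.2 mm remains to lower.

servo_tool(
  delta_pos=[
    [0,0,0.012],
    [0,0,0.012],
    [0,0,0.008],
    [0,0,0.0045],
    [0,0,0],
  ],
  rot=[
    [0,0,0],
    [0,0,0],
    [0,0,0],
    [0,0,0],
    [0,0,0],
  ],
  hand=[0,0,0,0,0],
)

```text
clock: 16.23
tool_pos: [499.8, -209.5, 224.5]
orientation: [-0.0, 0.8, 0.6, -0.0]
wrist_force: [0.5, 0.3, -1.1]
width: 23.5
gripper_force: 49.2
```

servo_tool(
  delta_pos=[
    [0,0,0],
    [0,0,0],
    [0,0,0],
    [0,0,0],
    [0,0,0],
  ],
  rot=[
    [0,0,0],
    [0,0,0],
    [0,0,0],
    [0,0,0],
    [0,0,0],
  ],
  hand=[0,0,0,0,0],
)

```text
clock: 16.65
tool_pos: [500.0, -209.6, 225.0]
orientation: [0.0, 0.8, 0.6, 0.0]
wrist_force: [-0.4, 0.4, -0.4]
width: 23.5
gripper_force: 49.2
```

```bash
python3 shot.py 8
python3 - <<'E'
from h import *
import pickle
np.set_printoptions(precision=2,suppress=True)
s=pickle.load(open("w8.pkl","rb"));t=s["tool_pos"];S=cam("scene");D=cam("side")
X=np.array([.28,.96,0]);p0=np.array([t[0],t[1],0])-1.1*X;z=t[2]-20.5
for C in(S,D):
  d=C[3][:3,3]-p0;d[2]=0;d/=np.linalg.norm(d)
  for nm,zz in(("collar",z),("mark",z-25)):
    print(nm,zz,"front of stem",proj(C,p0+4*d+[0,0,zz]))
g=cv2.cvtColor(cv2.imread("pics/scene8.png"),cv2.COLOR_BGR2GRAY);print(g[124:140,198:213])
E
```

```text
[ 499.95972262 -209.57713522  224.97340171] [5.92580764e-05 7.99846767e-01 6.00204254e-01 1.65673513e-05] 16.65
collar 204.47340171140993 front of stem [203.69 123.21]
mark 179.47340171140993 front of stem [204.19 132.46]
collar 204.47340171140993 front of stem [290.3  108.42]
mark 179.47340171140993 front of stem [289.97 116.67]
[[ 98  78  65  61  58  59  58  60  60  63  63  58  61  61  68]
 [134 110  97  82  76  69  69  69  75  74  74  65  59  60  63]
 [163 149 138 125 106  81  71  73  84  92  96  93  78  66  57]
 [170 168 166 159 134  92  67  75 100 124 128 120  99  93  81]
 [172 172 172 169 153 102  71  84 122 152 157 142 116 111 106]
 [173 169 169 170 156 104  75  86 120 150 159 150 130 121 114]
 [173 169 164 156 140  99  70  76 103 130 148 153 153 151 147]
 [166 159 141 127 106  76  71  67  76  99 122 148 158 159 159]
 [130 123 109  95  79  54  59  57  59  92 114 142 157 162 160]
 [103 103  97  94  79  59  49  48  67 100 126 149 158 159 153]
 [ 74  88  93  97  94  82  74  78  98 133 149 155 158 153 141]
 [ 52  61  71  85  96 103 112 122 134 159 160 154 146 138 121]
 [ 49  47  46  60  78  90 114 145 157 164 161 144 133 121 118]
 [ 42  48  46  39  49  63  76 115 131 139 132 130 128 126 122]
 [ 47  45  44  41  42  44  54  70  84  94 102 112 120 126 126]
 [ 46  44  45  46  49  51  53  60  64  71  79  88 104 115 121]]
```

The ring is now at about (204,132.5), level with the port mouth (centre about 132.2). I'll raise it 0.4 mm and hold.

servo_tool(
  delta_pos=[
    [0,0,-0.0016],
    [0,0,0],
    [0,0,0],
    [0,0,0],
    [0,0,0],
  ],
  rot=[
    [0,0,0],
    [0,0,0],
    [0,0,0],
    [0,0,0],
    [0,0,0],
  ],
  hand=[0,0,0,0,0],
)

```text
clock: 17.22
tool_pos: [500.0, -209.6, 225.3]
orientation: [0.0, 0.8, 0.6, 0.0]
wrist_force: [-0.3, 0.1, -1.8]
width: 23.5
gripper_force: 49.2
```

servo_tool(
  delta_pos=[
    [0,0,0],
    [0,0,0],
    [0,0,0],
    [0,0,0],
    [0,0,0],
  ],
  rot=[
    [0,0,0],
    [0,0,0],
    [0,0,0],
    [0,0,0],
    [0,0,0],
  ],
  hand=[0,0,0,0,0],
)

```text
clock: 17.63
tool_pos: [499.9, -209.6, 225.3]
orientation: [0.0, 0.8, 0.6, -0.0]
wrist_force: [-0.4, -0.1, -1.9]
width: 23.2
gripper_force: 49.2
```

servo_tool(
  delta_pos=[
    [0,0,0],
    [0,0,0],
    [0,0,0],
    [0,0,0],
    [0,0,0],
  ],
  rot=[
    [0,0,0],
    [0,0,0],
    [0,0,0],
    [0,0,0],
    [0,0,0],
  ],
  hand=[0,0,0,0,0],
)

```text
clock: 18.05
tool_pos: [499.9, -209.6, 225.3]
orientation: [-0.0, 0.8, 0.6, -0.0]
wrist_force: [0.1, 0.9, -1.8]
width: 23.6
gripper_force: 49.2
```

servo_tool(
  delta_pos=[
    [0,0,0],
    [0,0,0],
    [0,0,0],
    [0,0,0],
    [0,0,0],
  ],
  rot=[
    [0,0,0],
    [0,0,0],
    [0,0,0],
    [0,0,0],
    [0,0,0],
  ],
  hand=[0,0,0,0,0],
)

```text
clock: 18.47
tool_pos: [499.9, -209.6, 225.3]
orientation: [0.0, 0.8, 0.6, -0.0]
wrist_force: [0.0, 0.7, -1.1]
width: 23.4
gripper_force: 49.2
```

servo_tool(
  delta_pos=[
    [0,0,0],
    [0,0,0],
    [0,0,0],
    [0,0,0],
    [0,0,0],
  ],
  rot=[
    [0,0,0],
    [0,0,0],
    [0,0,0],
    [0,0,0],
    [0,0,0],
  ],
  hand=[0,0,0,0,0],
)

```text
clock: 18.88
tool_pos: [500.0, -209.6, 225.3]
orientation: [0.0, 0.8, 0.6, 0.0]
wrist_force: [0.2, -0.1, -1.9]
width: 23.3
gripper_force: 49.2
```

servo_tool(
  delta_pos=[
    [0,0,0],
    [0,0,0],
    [0,0,0],
    [0,0,0],
    [0,0,0],
  ],
  rot=[
    [0,0,0],
    [0,0,0],
    [0,0,0],
    [0,0,0],
    [0,0,0],
  ],
  hand=[0,0,0,0,0],
)

```text
clock: 19.3
tool_pos: [499.9, -209.6, 225.3]
orientation: [-0.0, 0.8, 0.6, -0.0]
wrist_force: [-0.7, 0.0, -1.2]
width: 23.4
gripper_force: 49.2
```

servo_tool(
  delta_pos=[
    [0,0,0],
    [0,0,0],
    [0,0,0],
    [0,0,0],
    [0,0,0],
  ],
  rot=[
    [0,0,0],
    [0,0,0],
    [0,0,0],
    [0,0,0],
    [0,0,0],
  ],
  hand=[0,0,0,0,0],
)

```text
clock: 19.72
tool_pos: [499.9, -209.6, 225.3]
orientation: [-0.0, 0.8, 0.6, -0.0]
wrist_force: [-0.2, -0.8, -1.6]
width: 23.1
gripper_force: 49.2
```

servo_tool(
  delta_pos=[
    [0,0,0],
    [0,0,0],
    [0,0,0],
    [0,0,0],
    [0,0,0],
  ],
  rot=[
    [0,0,0],
    [0,0,0],
    [0,0,0],
    [0,0,0],
    [0,0,0],
  ],
  hand=[0,0,0,0,0],
)

```text
clock: 20.13
tool_pos: [499.9, -209.6, 225.3]
orientation: [0.0, 0.8, 0.6, -0.0]
wrist_force: [-0.6, 0.1, -0.7]
width: 23.3
gripper_force: 49.2
```

servo_tool(
  delta_pos=[
    [0,0,0],
    [0,0,0],
    [0,0,0],
    [0,0,0],
    [0,0,0],
  ],
  rot=[
    [0,0,0],
    [0,0,0],
    [0,0,0],
    [0,0,0],
    [0,0,0],
  ],
  hand=[0,0,0,0,0],
)

```text
clock: 20.55
tool_pos: [500.0, -209.6, 225.4]
orientation: [0.0, 0.8, 0.6, 0.0]
wrist_force: [0.3, -0.6, -2.0]
width: 23.5
gripper_force: 49.2
```

servo_tool(
  delta_pos=[
    [0,0,0],
    [0,0,0],
    [0,0,0],
    [0,0,0],
    [0,0,0],
  ],
  rot=[
    [0,0,0],
    [0,0,0],
    [0,0,0],
    [0,0,0],
    [0,0,0],
  ],
  hand=[0,0,0,0,0],
)

```text
clock: 20.97
tool_pos: [499.9, -209.6, 225.3]
orientation: [0.0, 0.8, 0.6, -0.0]
wrist_force: [-0.2, -0.1, -1.3]
width: 23.5
gripper_force: 49.2
```

servo_tool(
  delta_pos=[
    [0,0,0],
    [0,0,0],
    [0,0,0],
    [0,0,0],
    [0,0,0],
  ],
  rot=[
    [0,0,0],
    [0,0,0],
    [0,0,0],
    [0,0,0],
    [0,0,0],
  ],
  hand=[0,0,0,0,0],
)

```text
clock: 21.38
tool_pos: [499.9, -209.6, 225.3]
orientation: [-0.0, 0.8, 0.6, -0.0]
wrist_force: [0.6, -0.3, -1.3]
width: 23.5
gripper_force: 49.2
```

servo_tool(
  delta_pos=[
    [0,0,0],
    [0,0,0],
    [0,0,0],
    [0,0,0],
    [0,0,0],
  ],
  rot=[
    [0,0,0],
    [0,0,0],
    [0,0,0],
    [0,0,0],
    [0,0,0],
  ],
  hand=[0,0,0,0,0],
)

```text
clock: 21.8
tool_pos: [499.9, -209.6, 225.3]
orientation: [-0.0, 0.8, 0.6, -0.0]
wrist_force: [-0.4, 0.2, -1.0]
width: 23.6
gripper_force: 49.2
```

servo_tool(
  delta_pos=[
    [0,0,0],
    [0,0,0],
    [0,0,0],
    [0,0,0],
    [0,0,0],
  ],
  rot=[
    [0,0,0],
    [0,0,0],
    [0,0,0],
    [0,0,0],
    [0,0,0],
  ],
  hand=[0,0,0,0,0],
)

```text
clock: 22.22
tool_pos: [499.9, -209.6, 225.3]
orientation: [-0.0, 0.8, 0.6, -0.0]
wrist_force: [1.3, -0.5, -1.9]
width: 23.8
gripper_force: 49.2
```

It held steady for over 5 s with no contact force, so I'm handing the job in.

```bash
python3 -c "
from rig import robot
print(robot.job_done())"
```

```text
the job is handed in; nothing more can be done
None
```

I slid the shutter open to its stop and lowered the rack's thermometer through the middle of the port until its black ring was level with the lid (by my measurements, to about 1 mm). I held it still there for just over 5 s and handed the job in at about 22 s, still gripping it, with no contact force showing; the judge's verdict was not reported.

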